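# Lock a movement into the bayonet holder

## Robot

A 6-joint arm with a two-finger parallel gripper is mounted at the origin on the work surface. World frame = base frame: x ahead of the robot, y to its left, z up, the work surface at z = 0. Lengths are in m, angles in degrees, forces in N, time in s.
With the tool pointing down it reaches from about 0.375 to 0.9 m from the base axis. Payload 3.1 kg.
Tool frame: the origin (TCP) lies on the front face of the gripper's body, between the roots of the fingers; the fingertips stand 70 mm ahead of it and the grasp point (between the pads) lies 51 mm ahead of it (bot.tip_extent is the distance from the TCP to the fingertips, in m); z points along the fingers, x is the direction in which the jaws open and shut, and the axes are right-handed (so a half turn about z gives the same grasp; the last joint's range is limited). The gripper opens to 87 mm and grips with 3 to 60 N. Pads are 19 mm wide; open, the fingers measure 117 mm over their backs; the gripper's body (75 mm by 190 mm) begins 51 mm behind the grasp point.
Start: joints at [-74.914, 30.224, 82.088, -0, 67.689, -10.227], TCP at [0.267, -0.565, 0.292] pointing down, gripper open.
Joint ranges: [-176.69, 176.69], [-43.24, 126.21], [12.49, 139.97], [-82, 262], [0, 151.66], [-163.58, 163.58]. Speed limits (degrees/s): [159.86, 159.86, 180, 180, 180, 180].

## Interface

Orientations are given as a 3x3 rotation matrix whose columns are the frame's x, y, z axes.
In Python, from rig import bot, viewer, ticket gives the robot as it stands. The module is installed in compiled form; this text tells all that it offers.
- The arm moves only by the tool arm_command, never from a script. Its argument "targets" is a list of rows, each an object with "rot": the turn, a rotation vector about the tool's x, y, z in degrees, a list of three; "offset": the shift along the tool's x, y, z in cm, a list of three; "gripper": the closure, from 0 (fully open) to 1 (shut). A call has 1 to 8 rows; each row is the pose to reach, as a shift and turn from the pose commanded when the call began, along the tool's axes at that moment; what a row does not reach only later rows make up. A row lasts 1/10 s, in which the tool goes at most 50 mm and 8.59 degrees, less where a joint would pass 70% of its speed; a pose out of reach is approached as far as the arm can. A call with a gripper value outside its range is refused whole. The fingers move at their own pace and stop on an object; the grip force is fixed at half the most. Time passes only in rows, so rows that repeat a pose let the fingers close. It gives the time, the measured TCP pose, the force and the opening at its end, in the units of the state.
- bot.read_state(): the state, without advancing time (a new reading comes with each control period).
- viewer.capture(name): name is "scene" or "side" or "wrist"; returns a dict with "frame" (384x512x3 uint8, red, green, blue), "fx", "fy", "cx", "cy" (pixels), "view" (4x4, takes a point from world to camera coordinates). Camera axes: x right, y down, z forward; pixel columns grow to the right and rows downward; lengths in m; the calibration is good to about 2 mm. A picture is of the moment at which its call begins. There is no depth.
- ticket.hand_in(): hands the job in, once; it reports no verdict.
The state is a dict: "time_s": time; "joint_positions": joint angles; "qvel": joint speeds; "tau": joint torques, N m; "position": TCP position; "tcp_rot": TCP orientation; "force": force on the tool from outside, world axes, zero at the start; "moment": the same for the moment, N m; "opening": opening from 0.0 (shut) to 1.0 (fully open).
Only numpy, scipy, OpenCV 4.12 (cv2) and the standard library are available. Lean on these libraries where they do the work, as an engineer would, in place of code of your own. Each camera call takes 0.05 s, during which the arm holds its last target. There are 200 camera calls.

## Task

The movement stands in the bayonet socket of the brass holder, but its mount is not locked yet. With the fingertips, gently push the slotted locking disc round by its lever knob until the slot lines up with the steel locking bar, then push the bar by its stud through the slot until it is fully home. Do not grip or force the disc or the bar, leave the movement seated in the socket and the other things on the bench where they are.

Things in the scene. Friction and masses are not known exactly. Their poses are not given: they have to be found in the camera images.
- holder: Brass movement holder, screwed to the bench: round base 148 mm across, 12 mm thick, with a 48 mm wide tongue that reaches 152 mm out along its own -x. Origin on the bench under the centre of the socket (the disc's turning axis); z up. The locking bar lies on the tongue at y = 0 and slides along the holder's +x towards the centre.
- disc (a joint): Angle of the slotted locking disc (steel bayonet ring round the socket, 116 mm across, 13 to 30 mm above the bench, claws on top to 34 mm), rad: 0 = slot lined up with the bar, positive = turned counter-clockwise seen from above, about the holder's z. Starts at 0.5 to 1.2: turn it clockwise. Turns from -0.35 to 1.35 with no stop or click at 0; stays where it is left, can be pushed back.
- disc_knob (a point): Middle of the upright steel knob on the disc's lever: a pin 14 mm in diameter, from 24 to 56 mm above the bench, 88 mm from the disc's axis; this point is 42 mm up. At joint disc = 0 it lies 50 degrees counter-clockwise from the holder's +x. The lever under it is 12 mm wide, its top 24 mm up. About 3 N sideways on the knob turns the disc.
- disc_slot (a point): Centre of the disc's one slot, on its top face (30 mm above the bench), 51 mm from the axis. The slot goes right through the ring, 16 mm wide at the rim, 13 mm inside; at joint disc = 0 it lies towards the holder's -x, in front of the bar, whose round nose enters if the disc is within about 0.05 rad of 0.
- bar (a joint): Travel of the locking bar along the holder's +x, m: 0 drawn back, 0.028 fully home against its stop, right through the disc's slot and into the socket. Starts at 0 to 0.003. Its nose reaches the disc's rim at 0.006; if the slot is not there it stops against the rim. About 2 to 3 N moves it and it stays where it is left.
- bar_stud (a point): Middle of the upright steel stud on the locking bar: a pin 14 mm in diameter, from 22 to 56 mm above the bench; this point is 42 mm up and, with the bar drawn back, 110 mm from the holder's origin along its -x. It moves with the bar, a steel slide 10 mm wide, top 22 mm up, in low rails under two brass straps (tops 26 mm up).
- mount_centre (a point): Centre of the clock movement on its twist-in mount, 45 mm above the bench on the holder's axis: brass, its plates 68 mm in diameter, its top 74 mm above the bench. It is loose in the socket (2 mm of play) until it is locked, and must be left seated there.
- tray: Ivory-coloured bone tray of star wheels, 110 x 75 x 16 mm, loose, beyond the holder. Origin at the centre of its underside. To be left alone.
- leader: Steel pendulum leader lying on the bench, a flat strip with a fork, 127 mm long along its x, 26 mm wide, up to 8 mm thick, loose. Origin at the middle of its underside. To be left alone.
- block: Brass suspension block, 24 x 18 x 20 mm, loose, beside the tongue. Origin at the centre of its underside. To be left alone.
- oiler: Black japanned oiler stand, round foot 64 mm across with four cups and a central post 66 mm high, loose. Origin at the centre of its underside. To be left alone.
There are look-alikes about, which are no part of the job. Of the things that look like the holder, the larger one is meant.

How it is judged (in metres and radians):
On the way, in this order (a step that is already met when the one before it is completed fails the run):
1. the disc's slot is lined up with the bar while the bar is still drawn back (value of joint disc between -0.12 and 0.12 rad and value of joint bar below 0.012 m).
2. the bar is pushed through the slot, fully home (value of joint disc between -0.06 and 0.06 rad and value of joint bar above 0.025 m), for 0.2 s.
At the end, for the whole second after the job is handed in: The bar is home through the disc's slot (travel over 25 of 28 mm, disc within 0.06 rad of lined up), the movement sits in the socket (moved less than 10 mm, upright within 0.12 rad), and the tray, leader, block and oiler stand are within 15 mm of where they stood (all of step 2 and velocity of joint bar below 0.01 m/s and distance of mount_centre from where it was at the start of the episode below 0.01 m and angle between mount_centre's own z axis and vertical below 0.12 rad and distance of each of tray, leader, block, oiler from where it was at the start of the episode below 0.015 m); the robot touches nothing.
It fails at once if the movement is lifted, carried or tipped out of the socket (not (distance of mount_centre from where it was at the start of the episode below 0.01 m and angle between mount_centre's own z axis and vertical below 0.12 rad)).
It fails at once if the disc is gripped or forced (over 35 N from the fingers) (contact force between the fingers and disc above 35 N).
It fails at once if the bar is gripped or forced (over 35 N from the fingers) (contact force between the fingers and bar above 35 N).
It fails at once if a bystander is moved (not (distance of each of tray, leader, block, oiler from where it was at the start of the episode below 0.015 m)).
It also fails if it takes over 64 s, if anything falls off the work surface, if the arm or the gripper's body presses on something with over 40 N, if the wrist force passes 120 N, or if a joint passes its speed limit or range.

## Working session

There is one attempt and no reset: what is moved stays moved. The work goes in short steps, Python scripts to look and compute and a tool call to move; the robot and the scene stay as the last step left them, time stands still between calls to the robot, and variables do not carry over. Pictures are saved under pics/ and viewed, about 8 in all and at most 12, crops included, and the job is handed in when it is done.

Besides the shell and the picture viewer there is one more tool, called after ">>>" as name(argument=value, ...), one argument or row to a line, values as JSON. arm_command: Moves the arm, as the interface text tells. Its arguments: {"type":"object","properties":{"targets":{"type":"array"}},"required":["targets"]}

```bash
mkdir -p pics; cat > h.py <<'E'
from rig import bot, viewer, ticket
import numpy as np, cv2, pickle
def snap(n,tag):
    c=viewer.capture(n); pickle.dump(c,open(f'pics/{tag}.pkl','wb'))
    cv2.imwrite(f'pics/{tag}.png',c['frame'][:,:,::-1]); return c
def load(tag): return pickle.load(open(f'pics/{tag}.pkl','rb'))
def ray(c,u,v,z):
    V=np.array(c['view']);R=V[:3,:3];o=-R.T@V[:3,3]
    d=R.T@np.array([(u-c['cx'])/c['fx'],(v-c['cy'])/c['fy'],1]);return o+d*(z-o[2])/d[2]
def proj(c,p):
    V=np.array(c['view']);q=V[:3,:3]@np.array(p)+V[:3,3];return np.array([c['fx']*q[0]/q[2]+c['cx'],c['fy']*q[1]/q[2]+c['cy']])
def crop(tag,u0,v0,u1,v1,s,out):
    f=load(tag)['frame'][v0:v1,u0:u1,::-1];cv2.imwrite(f'pics/{out}.png',cv2.resize(f,None,fx=s,fy=s,interpolation=cv2.INTER_CUBIC))
E
python3 - <<'E'
from h import *
a=snap('scene','s0');b=snap('side','d0')
cv2.imwrite('pics/both.png',cv2.resize(np.vstack([a['frame'],b['frame']])[:,:,::-1],(400,600)) )
for c in(a,b):
    V=np.array(c['view']);print(-V[:3,:3].T@V[:3,3],V[2,:3],c['fx'])
s=bot.read_state();print(s['time_s'],s['position'],s['tcp_rot'],s['opening'],s['force'])
E
```

```text
[0.79452269 0.48924329 0.7365451 ] [-0.245582   -0.51400586 -0.82188044] 356.1758639242346
[ 0.38867818 -0.66352548  0.5190823 ] [ 0.2063765   0.82546321 -0.52537532] 441.68608934983826
0.1 [ 0.26711633 -0.56444408  0.29135445] [[ 4.27572565e-01 -9.03980877e-01 -5.26008543e-04]
 [-9.03978836e-01 -4.27572737e-01  1.95409733e-03]
 [-1.99137353e-03 -3.60017818e-04 -9.99997952e-01]] 0.9982449345552361 [0.08073414 0.35903398 0.05378721]
```

View pics/s0.png

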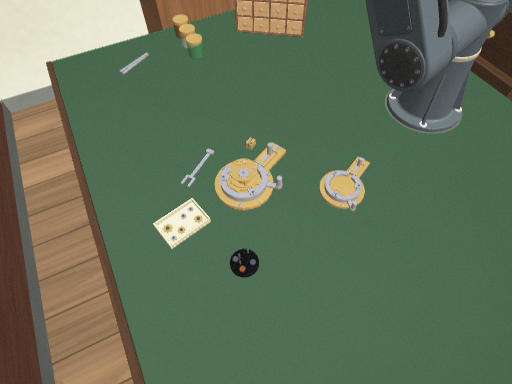

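View pics/d0.png

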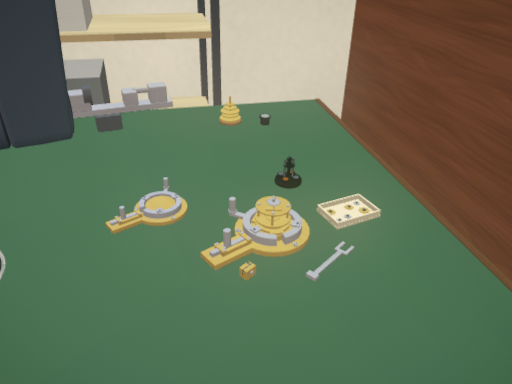

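The scene view shows two holders. The larger one, carrying the movement, is at scene (244,183) / side (272,230). The smaller one, with an empty socket, is at scene (343,188) / side (161,208). The larger one is meant, so I'll confirm it in an enlarged crop.

```bash
python3 - <<'E'
from h import *
crop('s0',205,135,305,215,7.5,'c1');crop('d0',195,185,320,285,6,'c2')
E
```

```text
(no output)
```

View pics/c1.png

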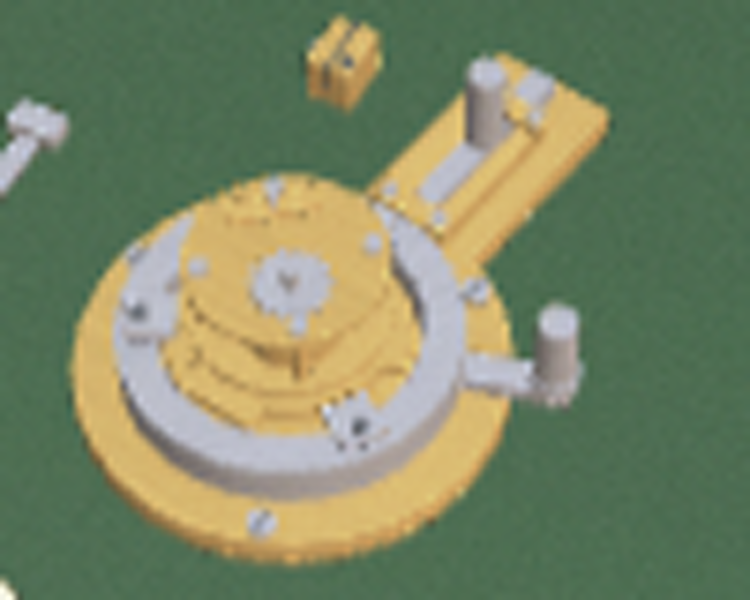

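View pics/c2.png

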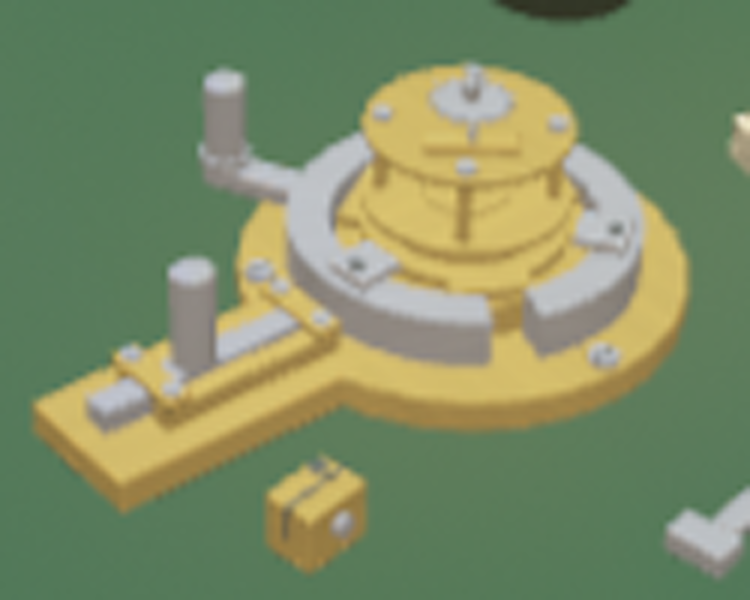

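The crops confirm it: the larger holder carries the movement. Its knob top is at crop1 (560,318) / crop2 (225,82) and its stud top at crop1 (488,70) / crop2 (192,270). The slot is at crop2 (510,320). Next I fit the holder pose.

```bash
cat >> h.py <<'E'
def model(x):
    X,Y,yaw,d,b=x;r=lambda a,R,z:np.array([X+R*np.cos(yaw+a),Y+R*np.sin(yaw+a),z])
    loc=lambda px,py,z:np.array([X+np.cos(yaw)*px-np.sin(yaw)*py,Y+np.sin(yaw)*px+np.cos(yaw)*py,z])
    return r,loc
E
python3 - <<'E'
from h import *
from scipy.optimize import least_squares as LS
S,D=load('s0'),load('d0')
s=lambda u,v:np.array([u,v])/7.5+[205-.43,135-.43]
d=lambda u,v:np.array([u,v])/6+[195-.42,185-.42]
for n,a,b in(('knob',s(560,318),d(225,82)),('stud',s(488,70),d(192,270))):
    print(n,ray(S,*a,.056),ray(D,*b,.056))
def res(x,full=False):
    r,l=model(x);dd,b=x[3],x[4];o=[]
    k=r(np.radians(50)+dd,.088,.056);st=l(-.110+b,0,.056)
    o+=[proj(S,k)-s(560,318),proj(D,k)-d(225,82),proj(S,st)-s(488,70),proj(D,st)-d(192,270)]
    for c,f,(L,Rr,B) in((S,s,(72,513,550)),(D,d,(238,688,403))):
        P=np.array([proj(c,r(t,.074,.012)) for t in np.linspace(0,2*np.pi,180)])
        o.append(np.array([P[:,0].min()-f(L,0)[0],P[:,0].max()-f(Rr,0)[0]]));o.append(np.array([P[:,1].max()-f(0,B)[1]]))
    for px,c,uv in((l(-.152,.024,.012),S,s(609,117)),(l(-.152,-.024,.012),S,s(505,52)),(l(-.152,.024,.012),D,d(35,405)),(l(-.152,-.024,.012),D,d(124,486))):
        o.append(proj(c,px)-uv)
    o.append((proj(D,r(np.pi+dd,.058,.030))-d(510,300)))
    return np.concatenate(o)
best=None
for y0 in np.arange(-3,3.1,.5):
    f=LS(res,[.5,.1,y0,.8,0],x_scale=[.1,.1,1,1,.01],loss='soft_l1')
    if best is None or f.cost<best.cost:best=f
x=best.x;print(x,np.degrees(x[2:4]),best.cost);print(np.round(res(x),1))
r,l=model(x);print('knob',r(np.radians(50)+x[3],.088,.056),'knob0',r(np.radians(50),.088,.056),'stud',l(-.11+x[4],0,.056),'studhome',l(-.082,0,.056))
for n,u,v in(('block',251,144),('oiler',244,263),('tray',182,223),('leader',198,167),('smallh knob',353,205),('smallstud',364,163)):print(n,ray(S,u,v,.01)[:2])
E
```

```text
knob [0.52443368 0.06657537 0.056     ] [0.5247007  0.06437275 0.056     ]
stud [ 0.49537386 -0.03539635  0.056     ] [ 0.49540314 -0.03652087  0.056     ]
[5.93398080e-01 1.24506505e-02 4.57334976e-01 1.13266947e+00
 7.52247275e-04] [26.20336394 64.89718017] 4.713616219768129
[ 0.1  0.4 -0.2 -0.9 -0.1 -0.1 -0.1 -0.2 -0.1  0.4 -0.4 -0.3  0.3 -0.7
  0.1 -1.1 -0.7 -0.4 -0.5 -0.6  0.  -0.3  1.4  2.8]
knob [0.52491216 0.06771075 0.056     ] knob0 [0.61438401 0.0979117  0.056     ] stud [ 0.49537745 -0.03578863  0.056     ] studhome [ 0.51982502 -0.02375715  0.056     ]
block [ 0.52001501 -0.0938829 ]
oiler [0.6861137  0.20449702]
tray [0.77142197 0.04994713]
leader [ 0.67701782 -0.0867234 ]
smallh knob [0.39061583 0.19137966]
smallstud [0.28998319 0.09973353]
```

```bash
cat >> h.py <<'E'
from scipy.spatial.transform import Rotation as Ro
P=[.5934,.01245,.4573,1.1327,.00075]
def Rt(phi):
    p=np.radians(phi);x=np.array([np.cos(p),np.sin(p),0]);z=np.array([0,0,-1.]);return np.c_[x,np.cross(z,x),z]
def delta(pos,phi,st=None):
    s=st or bot.read_state();R=np.array(s['tcp_rot']);p=np.array(s['position'])
    return np.round(R.T@(np.array(pos)-p)*100,2),np.round(Ro.from_matrix(R.T@Rt(phi)).as_rotvec(degrees=True),2)
def at(th,back,z,R=.088):
    """TCP pose with finger face centre 'back' m behind knob at world angle th (deg), pushing clockwise"""
    t=np.radians(th);c=np.array(P[:2])+R*np.array([np.cos(t),np.sin(t)])+back*np.array([-np.sin(t),np.cos(t)])
    return [*c,z],th-180
def show():
    s=bot.read_state();print(round(s['time_s'],2),np.round(s['position'],4),np.round(np.array(s['tcp_rot'])[:,0],3),np.round(s['force'],2),round(s['opening'],3),np.round(s['joint_positions'],1))
E
python3 - <<'E'
from h import *
show();th=np.degrees(P[2]+P[3])+50
print(th,at(th,.027,.24),delta(*at(th,.027,.24)));p,f=at(th,.027,.104);print(delta(p,f))
E
```

```text
0.1 [ 0.2671 -0.5644  0.2914] [ 0.428 -0.904 -0.002] [0.08 0.36 0.05] 0.998 [-74.9  30.3  82.2   0.   67.7 -10.2]
141.1002894258009 ([np.float64(0.5079594273718553), np.float64(0.046697752466033825), 0.24], np.float64(-38.899710574199105)) (array([-44.94, -47.9 ,   5.24]), array([ -0.05,   0.11, -25.79]))
(array([-44.91, -47.9 ,  18.84]), array([ -0.05,   0.11, -25.79]))
```

>>> arm_command(
  targets=[
    {"offset":[-3,-3.2,0.4],"rot":[0,0,-2],"gripper":1},
    {"offset":[-6,-6.4,0.8],"rot":[0,0,-4],"gripper":1},
    {"offset":[-9,-9.6,1.2],"rot":[0,0,-6],"gripper":1},
    {"offset":[-12,-12.8,1.6],"rot":[0,0,-8],"gripper":1},
    {"offset":[-15,-16,2],"rot":[0,0,-10],"gripper":1},
    {"offset":[-18,-19.2,2.4],"rot":[0,0,-12],"gripper":1},
    {"offset":[-21,-22.4,2.8],"rot":[0,0,-14],"gripper":1},
    {"offset":[-24,-25.6,3.2],"rot":[0,0,-16],"gripper":1},
  ],
)

```text
time_s: 0.9
position: [0.3963, -0.2368, 0.26]
tcp_rot: [[0.661, -0.751, -0.0], [-0.751, -0.661, 0.0], [-0.0, -0.0, -1.0]]
force: [-0.1, -1.3, 0.3]
opening: 0.355
```

```bash
python3 - <<'E'
from h import *
show();th=141.1
print(delta(*at(th,.027,.20)))
E
```

```text
0.9 [ 0.3963 -0.2368  0.26  ] [ 0.661 -0.751 -0.   ] [-0.07 -1.28  0.29] 0.355 [-44.8  20.6 106.9   0.   52.5   3.9]
(array([-13.89, -27.12,   6.  ]), array([-0.01,  0.02, -9.73]))
```

>>> arm_command(
  targets=[
    {"offset":[-2.2,-4.4,1],"rot":[0,0,-2],"gripper":1},
    {"offset":[-4.4,-8.8,2],"rot":[0,0,-4],"gripper":1},
    {"offset":[-6.7,-13,3],"rot":[0,0,-5.5],"gripper":1},
    {"offset":[-8.9,-17.4,4],"rot":[0,0,-7],"gripper":1},
    {"offset":[-11.1,-21.7,5],"rot":[0,0,-8.5],"gripper":1},
    {"offset":[-13,-25.5,5.7],"rot":[0,0,-9.5],"gripper":1},
    {"offset":[-13.9,-27.1,6],"rot":[0,0,-9.7],"gripper":1},
    {"offset":[-13.9,-27.1,6],"rot":[0,0,-9.7],"gripper":1},
  ],
)

```text
time_s: 1.7
position: [0.508, 0.0473, 0.1995]
tcp_rot: [[0.78, -0.626, -0.001], [-0.626, -0.78, 0.0], [-0.001, 0.0, -1.0]]
force: [-0.1, -0.4, -0.3]
opening: 0.004
```

```bash
python3 - <<'E'
from h import *
show();th=141.1
print(delta(*at(th,.027,.104)))
E
```

```text
1.7 [0.508  0.0473 0.1995] [ 0.78  -0.626 -0.001] [-0.14 -0.42 -0.27] 0.004 [ -7.3  29.5 103.5   0.   47.   31.5]
(array([0.04, 0.04, 9.55]), array([0.01, 0.06, 0.16]))
```

>>> arm_command(
  targets=[
    {"offset":[0,0,3],"rot":[0,0,0],"gripper":1},
    {"offset":[0,0,6],"rot":[0,0,0],"gripper":1},
    {"offset":[0,0,8],"rot":[0,0,0],"gripper":1},
    {"offset":[0,0,9.4],"rot":[0,0,0],"gripper":1},
    {"offset":[0,0,9.4],"rot":[0,0,0],"gripper":1},
  ],
)

```text
time_s: 2.2
position: [0.5064, 0.0438, 0.1046]
tcp_rot: [[0.776, -0.63, -0.005], [-0.63, -0.776, 0.0], [-0.004, 0.003, -1.0]]
force: [-1.1, 0.6, -0.3]
opening: 0.004
```

```bash
python3 - <<'E'
from h import *
show();snap('scene','s1');snap('side','d1')
a=load('s1')['frame'][125:215,205:305];b=load('d1')['frame'][175:265,190:290]
cv2.imwrite('pics/v1.png',cv2.resize(np.hstack([a,b])[:,:,::-1],(800,360),interpolation=cv2.INTER_CUBIC))
E
```

```text
2.2 [0.5064 0.0438 0.1046] [ 0.776 -0.63  -0.004] [-1.15  0.59 -0.31] 0.004 [ -7.7  39.3 106.7  -0.   34.3  31.4]
```

View pics/v1.png

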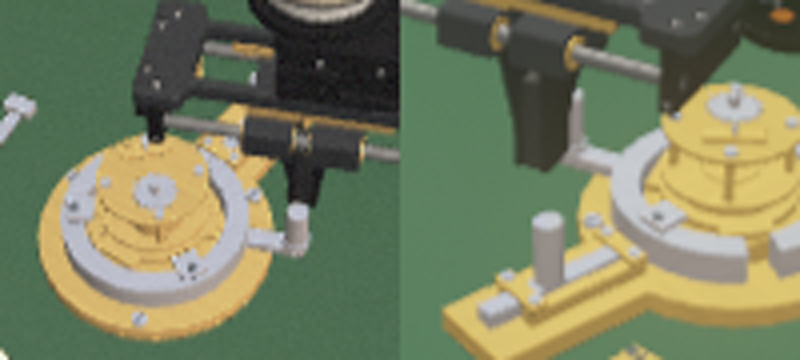

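The fingertips are just behind the knob, with the knob at left panel (297,230), and they clear the ring and the movement. Next I work out the arc rows.

```bash
cat >> h.py <<'E'
def arc(ths,back,z):
    for t in ths:
        o,r=delta(*at(t,back,z));print(round(t,1),np.round(o,1),np.round(r[2],1))
E
python3 - <<'E'
from h import *
arc([141.1,138,135,132,129,126,123,120],.0165,.105)
E
```

```text
141.1 [-0.2 -1.3  0.1] -0.2
138 [-0.2 -1.8  0.1] 3.0
135 [-0.3 -2.2  0.1] 6.0
132 [-0.3 -2.7  0.1] 9.0
129 [-0.3 -3.2  0.1] 12.0
126 [-0.3 -3.6  0.1] 15.0
123 [-0.2 -4.1  0.1] 18.0
120 [-0.2 -4.6  0.1] 21.0
```

>>> arm_command(
  targets=[
    {"offset":[-0.1,-0.8,0],"rot":[0,0,0],"gripper":1},
    {"offset":[-0.2,-1.3,0],"rot":[0,0,0],"gripper":1},
    {"offset":[-0.2,-1.8,0],"rot":[0,0,3],"gripper":1},
    {"offset":[-0.3,-2.2,0],"rot":[0,0,6],"gripper":1},
    {"offset":[-0.3,-2.7,0],"rot":[0,0,9],"gripper":1},
    {"offset":[-0.3,-3.2,0],"rot":[0,0,12],"gripper":1},
    {"offset":[-0.3,-3.6,0],"rot":[0,0,15],"gripper":1},
    {"offset":[-0.3,-3.6,0],"rot":[0,0,15],"gripper":1},
  ],
)

```text
time_s: 3.1
position: [0.5288, 0.0751, 0.107]
tcp_rot: [[0.589, -0.808, 0.002], [-0.808, -0.589, -0.0], [0.001, -0.001, -1.0]]
force: [0.6, -0.0, -0.7]
opening: 0.005
```

```bash
python3 - <<'E'
from h import *
show();print(at(126,.0165,.105));arc([126,123,120,117,114,111,108,105,102,99],.0165,.105)
E
```

```text
3.1 [0.5288 0.0751 0.107 ] [ 0.589 -0.808  0.001] [ 0.58 -0.04 -0.7 ] 0.005 [ -3.9  40.  103.1  -0.   36.8  50. ]
([np.float64(0.5283261173910757), np.float64(0.07394503884216957), 0.105], -54)
126 [0.1 0.1 0.2] 0.1
123 [-0.  -0.4  0.2] 3.1
120 [-0.1 -0.8  0.2] 6.1
117 [-0.1 -1.3  0.2] 9.1
114 [-0.1 -1.8  0.2] 12.1
111 [-0.1 -2.2  0.2] 15.1
108 [-0.  -2.7  0.2] 18.1
105 [ 0.1 -3.2  0.2] 21.1
102 [ 0.2 -3.6  0.2] 24.1
99 [ 0.3 -4.1  0.2] 27.1
```

>>> arm_command(
  targets=[
    {"offset":[0,-0.4,0.1],"rot":[0,0,3],"gripper":1},
    {"offset":[-0.1,-0.8,0.1],"rot":[0,0,6],"gripper":1},
    {"offset":[-0.1,-1.3,0.1],"rot":[0,0,9],"gripper":1},
    {"offset":[-0.1,-1.8,0.1],"rot":[0,0,12],"gripper":1},
    {"offset":[-0.1,-2.2,0.1],"rot":[0,0,15],"gripper":1},
    {"offset":[0,-2.7,0.1],"rot":[0,0,18],"gripper":1},
    {"offset":[0.1,-3.2,0.1],"rot":[0,0,21],"gripper":1},
    {"offset":[0.2,-3.6,0.1],"rot":[0,0,24],"gripper":1},
  ],
)

```text
time_s: 3.9
position: [0.5567, 0.095, 0.1055]
tcp_rot: [[0.208, -0.978, -0.004], [-0.978, -0.208, 0.001], [-0.002, 0.004, -1.0]]
force: [-3.3, 0.7, 1.6]
opening: 0.006
```

```bash
python3 - <<'E'
from h import *
show();arc([102,99,96,93,90,87,84,82,80],.0165,.105)
snap('side','d2');snap('scene','s2')
a=load('s2')['frame'][125:215,205:305];b=load('d2')['frame'][175:265,190:290]
cv2.imwrite('pics/v2.png',cv2.resize(np.hstack([a,b])[:,:,::-1],(800,360),interpolation=cv2.INTER_CUBIC))
E
```

```text
3.9 [0.5567 0.095  0.1055] [ 0.208 -0.978 -0.002] [-3.34  0.73  1.6 ] 0.006 [-1.7 41.5 98.4  0.1 40.3 76.3]
102 [ 0.  -0.2  0. ] -0.0
99 [-0.  -0.7  0. ] 3.0
96 [-0.1 -1.2  0. ] 6.0
93 [-0.1 -1.6  0. ] 9.0
90 [-0.1 -2.1  0. ] 12.0
87 [-0.1 -2.6  0. ] 15.0
84 [-0. -3.  0.] 18.0
82 [ 0.  -3.3  0. ] 20.0
80 [ 0.1 -3.6  0. ] 22.0
```

View pics/v2.png

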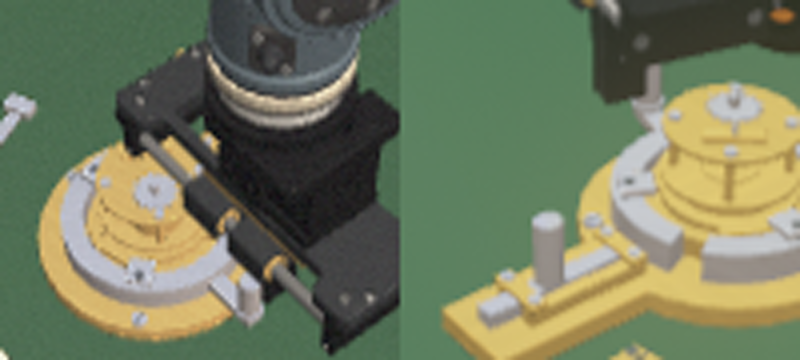

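The push is working. The slot is now at right panel (695,255), near the bar, and the force is about 3 N. I continue to just short of aligned.

>>> arm_command(
  targets=[
    {"offset":[0,-0.5,0],"rot":[0,0,3],"gripper":1},
    {"offset":[-0.1,-1.0,0],"rot":[0,0,6],"gripper":1},
    {"offset":[-0.1,-1.4,0],"rot":[0,0,9],"gripper":1},
    {"offset":[-0.1,-1.9,0],"rot":[0,0,12],"gripper":1},
    {"offset":[-0.1,-2.4,0],"rot":[0,0,15],"gripper":1},
    {"offset":[0,-2.8,0],"rot":[0,0,18],"gripper":1},
    {"offset":[0,-3.1,0],"rot":[0,0,20],"gripper":1},
    {"offset":[0,-3.1,0],"rot":[0,0,20],"gripper":1},
  ],
)

```text
time_s: 4.8
position: [0.5881, 0.1014, 0.1051]
tcp_rot: [[-0.137, -0.991, -0.001], [-0.991, 0.137, 0.001], [-0.001, 0.001, -1.0]]
force: [-1.5, 2.1, 0.4]
opening: 0.003
```

```bash
python3 - <<'E'
from h import *
show();arc([82,80,78,76.2],.0165,.105)
snap('side','d3');snap('scene','s3')
a=load('s3')['frame'][145:215,205:285];b=load('d3')['frame'][195:265,225:305]
cv2.imwrite('pics/v3.png',cv2.resize(np.hstack([a,b])[:,:,::-1],(800,350),interpolation=cv2.INTER_CUBIC))
E
```

```text
4.8 [0.5881 0.1014 0.1051] [-0.137 -0.991 -0.001] [-1.47  2.13  0.38] 0.003 [-1.  43.  93.7  0.1 43.4 96.9]
82 [-0.1 -0.1  0. ] 0.1
80 [-0.1 -0.4  0. ] 2.1
78 [-0.2 -0.7  0. ] 4.1
76.2 [-0.2 -1.   0. ] 5.9
```

View pics/v3.png

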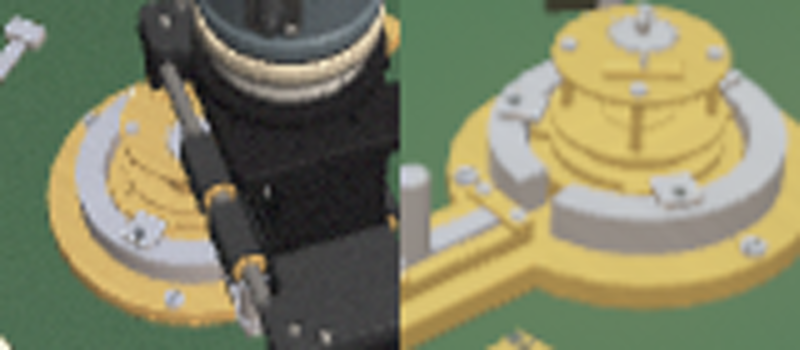

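The slot in the right panel (about (540,195)) is nearly in front of the bar. I compare it with predicted slot-corner pixels.

```bash
python3 - <<'E'
from h import *
D=load('d3');r,l=model(P)
def pc(d):
    o=[]
    for s in(-1,1):
        y=.008*s;x=-np.sqrt(.058**2-y*y)
        for z in(.030,.013):
            p=l(np.cos(d)*x-np.sin(d)*y,np.sin(d)*x+np.cos(d)*y,z);o.append(np.round((proj(D,p)-[225-.45,195-.45])*10-[0,0]).astype(int))
    return o
for d in(.2,.15,.1,.05,0):print(d,[tuple(map(int,q)) for q in pc(d)])
im=cv2.resize(D['frame'][205:245,262:292,::-1],None,fx=16,fy=16,interpolation=cv2.INTER_CUBIC)
im2=im.copy()
for d,c in((.1,(0,0,255)),(.0,(255,0,0))):
    for q in pc(d):
        u=(q/10+[225,195]-[262,205])*16;cv2.circle(im2,tuple(int(t) for t in u),4,c,-1)
cv2.imwrite('pics/v4.png',cv2.resize(np.hstack([im,im2]),(800,533)))
E
```

```text
0.2 [(322, 403), (320, 476), (255, 370), (254, 443)]
0.15 [(309, 398), (307, 471), (245, 363), (244, 435)]
0.1 [(296, 392), (294, 465), (235, 355), (234, 428)]
0.05 [(284, 386), (282, 459), (226, 348), (225, 420)]
0 [(272, 380), (270, 453), (218, 340), (217, 413)]
```

View pics/v4.png

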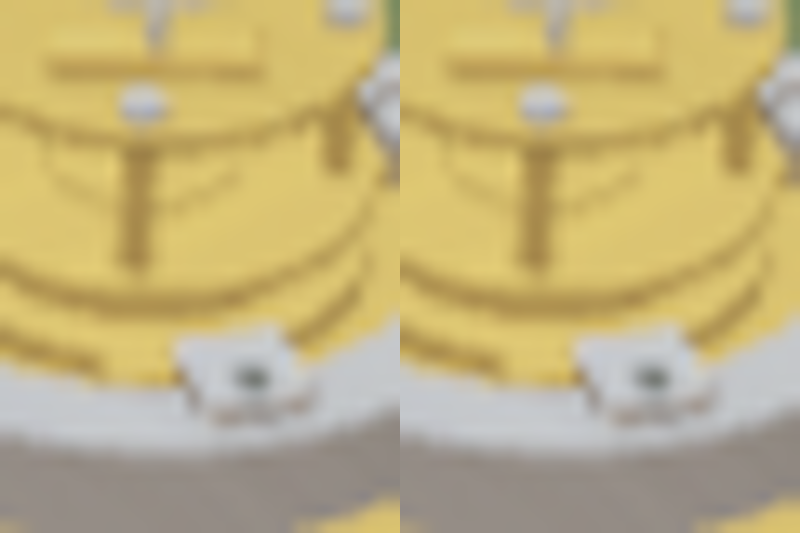

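I cropped wrongly (v3's scale is 5, not 10). The predicted corners in v3 pixels at 0.10 rad are (548,196) and (517,177). I read about 552 and 524, so the disc is at about 0.13 rad. I push about 6.5° further, then back off and look.

>>> arm_command(
  targets=[
    {"offset":[0,-0.3,0],"rot":[0,0,2],"gripper":1},
    {"offset":[-0.1,-0.6,0],"rot":[0,0,4],"gripper":1},
    {"offset":[-0.1,-0.8,0],"rot":[0,0,5],"gripper":1},
    {"offset":[-0.1,-1.0,0],"rot":[0,0,6.5],"gripper":1},
    {"offset":[-0.1,-1.0,0],"rot":[0,0,6.5],"gripper":1},
    {"offset":[-0.1,-1.0,0],"rot":[0,0,6.5],"gripper":1},
  ],
)

```text
time_s: 5.5
position: [0.5989, 0.1009, 0.1052]
tcp_rot: [[-0.25, -0.968, 0.001], [-0.968, 0.25, 0.001], [-0.001, -0.0, -1.0]]
force: [-1.8, 4.9, -1.8]
opening: 0.006
```

```bash
python3 - <<'E'
from h import *
show();arc([76.2,75.5],.0165,.105)
D=snap('side','d5');snap('scene','s5');r,l=model(P)
u0,v0,k=232,213,16
im=cv2.resize(D['frame'][v0:v0+30,u0:u0+40,::-1],None,fx=k,fy=k,interpolation=cv2.INTER_CUBIC)
for d,c in((.1,(0,0,255)),(0.,(255,0,0)),(-.1,(0,255,0))):
    q=[]
    for s in(-1,1):
        y=.008*s;x=-np.sqrt(.058**2-y*y)
        for z in(.030,.013):
            u=(proj(D,l(np.cos(d)*x-np.sin(d)*y,np.sin(d)*x+np.cos(d)*y,z))-[u0-.5,v0-.5])*k
            q.append(tuple(int(t) for t in u));cv2.circle(im,q[-1],3,c,-1)
    print(d,q)
for pt,c in((l(-.152,.024,.012),(255,0,255)),(l(-.053,0,.022),(0,0,0)),(l(-.085,0,.022),(0,0,0))):
    u=(proj(D,pt)-[u0-.5,v0-.5])*k;cv2.circle(im,tuple(int(t) for t in u),3,c,-1)
cv2.imwrite('pics/v5.png',im)
E
```

```text
5.5 [0.5989 0.1009 0.1052] [-0.25  -0.968 -0.001] [-1.81  4.94 -1.8 ] 0.006 [-1.000e+00  4.350e+01  9.220e+01  1.000e-01  4.430e+01  1.034e+02]
76.2 [-0.1  0.1  0. ] -0.6
75.5 [-0.1 -0.   0. ] 0.0
0.1 [(362, 340), (359, 457), (265, 281), (263, 397)]
0.0 [(323, 320), (321, 437), (237, 256), (236, 372)]
-0.1 [(289, 299), (287, 415), (214, 231), (213, 346)]
```

View pics/v5.png

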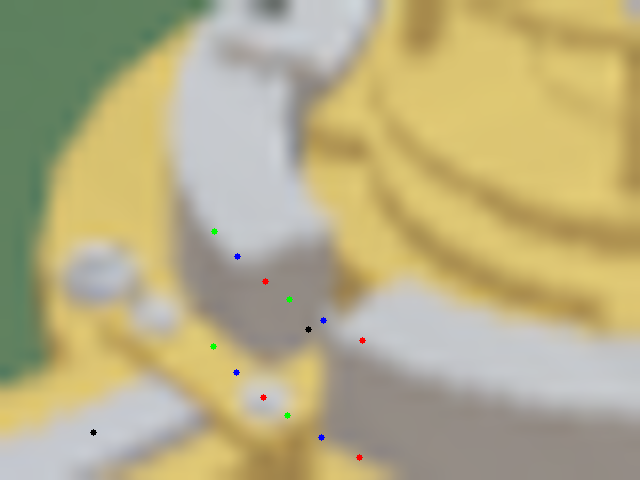

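The slot corners match the 0 rad prediction: right edge about 328 against 323, left corner (238,258) against (237,256). That puts the disc at about 0.01 rad. I back off, lift, and move behind the stud.

>>> arm_command(
  targets=[
    {"offset":[0,0.5,0],"rot":[0,0,0],"gripper":1},
    {"offset":[0,1.5,0],"rot":[0,0,0],"gripper":1},
    {"offset":[0,2.5,-2],"rot":[0,0,0],"gripper":1},
    {"offset":[0,3,-5],"rot":[0,0,0],"gripper":1},
    {"offset":[0,3,-7],"rot":[0,0,0],"gripper":1},
    {"offset":[0,3,-7],"rot":[0,0,0],"gripper":1},
  ],
)

```text
time_s: 6.2
position: [0.5713, 0.1075, 0.1784]
tcp_rot: [[-0.25, -0.968, 0.008], [-0.968, 0.25, -0.001], [-0.001, -0.007, -1.0]]
force: [0.8, 0.6, 0.6]
opening: 0.007
```

```bash
cat >> h.py <<'E'
def stud(lx,z):
    r,l=model(P);return list(l(lx,0,z)),np.degrees(P[2])-90
E
python3 - <<'E'
from h import *
show();print(stud(-.136,.175),delta(*stud(-.136,.175)))
E
```

```text
6.2 [0.5713 0.1075 0.1784] [-0.25  -0.968 -0.001] [0.85 0.61 0.57] 0.007 [ -0.3  35.5  94.4  -0.   49.7 104.1]
([np.float64(0.4713742869805916), np.float64(-0.0475976923961693), np.float64(0.175)], np.float64(-63.79864002866745)) (array([17.51,  5.81,  0.27]), array([ -0.43,  -0.08, -40.66]))
```

>>> arm_command(
  targets=[
    {"offset":[2.5,0.9,0],"rot":[0,0,-6],"gripper":1},
    {"offset":[5,1.7,0],"rot":[0,0,-12],"gripper":1},
    {"offset":[7.5,2.5,0.1],"rot":[0,0,-18],"gripper":1},
    {"offset":[10,3.4,0.1],"rot":[0,0,-24],"gripper":1},
    {"offset":[12.5,4.2,0.2],"rot":[0,0,-30],"gripper":1},
    {"offset":[15,5,0.2],"rot":[0,0,-36],"gripper":1},
    {"offset":[17.5,5.8,0.2],"rot":[0,0,-40.6],"gripper":1},
    {"offset":[17.5,5.8,0.2],"rot":[0,0,-40.6],"gripper":1},
  ],
)

```text
time_s: 7.0
position: [0.4677, -0.0489, 0.1724]
tcp_rot: [[0.438, -0.899, -0.003], [-0.899, -0.438, 0.0], [-0.001, 0.002, -1.0]]
force: [0.7, 0.6, 0.4]
opening: 0.01
```

```bash
python3 - <<'E'
from h import *
show();print(delta(*stud(-.136,.105)))
E
```

```text
7.0 [ 0.4677 -0.0489  0.1724] [ 0.438 -0.899 -0.001] [0.71 0.57 0.43] 0.01 [-1.960e+01  3.020e+01  1.102e+02 -1.000e-01  3.980e+01  4.450e+01]
(array([ 0.05, -0.4 ,  6.74]), array([ 0.14,  0.08, -0.24]))
```

>>> arm_command(
  targets=[
    {"offset":[0,0,2.5],"rot":[0,0,0],"gripper":1},
    {"offset":[0,0,5],"rot":[0,0,0],"gripper":1},
    {"offset":[0,0,6.2],"rot":[0,0,0],"gripper":1},
    {"offset":[0,0,6.7],"rot":[0,0,0],"gripper":1},
    {"offset":[0,0,6.7],"rot":[0,0,0],"gripper":1},
    {"offset":[0,0,6.7],"rot":[0,0,0],"gripper":1},
  ],
)

```text
time_s: 7.6
position: [0.4703, -0.0471, 0.1067]
tcp_rot: [[0.44, -0.898, 0.001], [-0.898, -0.44, -0.0], [0.001, -0.001, -1.0]]
force: [-0.2, 0.6, -0.1]
opening: 0.003
```

```bash
python3 - <<'E'
from h import *
show()
for x in(-.126,-.115,-.105,-.0985,-.096):print(x,delta(*stud(x,.105)))
a=snap('side','d6')['frame'][195:275,195:275];b=snap('scene','s6')['frame'][130:210,215:295]
cv2.imwrite('pics/v6.png',cv2.resize(np.hstack([a,b])[:,:,::-1],(800,400),interpolation=cv2.INTER_CUBIC))
E
```

```text
7.6 [ 0.4703 -0.0471  0.1067] [ 0.44  -0.898  0.001] [-0.21  0.65 -0.07] 0.003 [-19.3  37.9 112.    0.   30.1  44.6]
-0.126 (array([ 0.09, -1.07,  0.17]), array([-0.04, -0.04, -0.08]))
-0.115 (array([ 0.09, -2.17,  0.17]), array([-0.04, -0.04, -0.08]))
-0.105 (array([ 0.09, -3.17,  0.17]), array([-0.04, -0.04, -0.08]))
-0.0985 (array([ 0.09, -3.82,  0.17]), array([-0.04, -0.04, -0.08]))
-0.096 (array([ 0.09, -4.07,  0.17]), array([-0.04, -0.04, -0.08]))
```

View pics/v6.png

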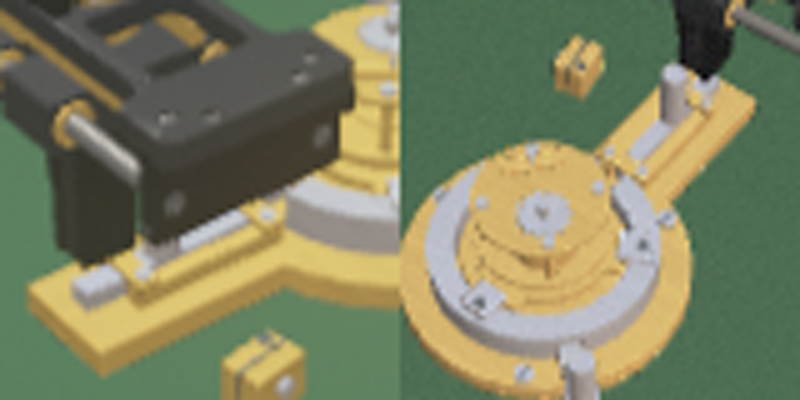

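The fingers are down just behind the stud, which is at right panel (673,85), and the disc still looks aligned. I push slowly.

>>> arm_command(
  targets=[
    {"offset":[0.1,-0.6,0],"rot":[0,0,0],"gripper":1},
    {"offset":[0.1,-1.0,0],"rot":[0,0,0],"gripper":1},
    {"offset":[0.1,-1.4,0],"rot":[0,0,0],"gripper":1},
    {"offset":[0.1,-1.7,0],"rot":[0,0,0],"gripper":1},
    {"offset":[0.1,-2.0,0],"rot":[0,0,0],"gripper":1},
    {"offset":[0.1,-2.2,0],"rot":[0,0,0],"gripper":1},
    {"offset":[0.1,-2.2,0],"rot":[0,0,0],"gripper":1},
  ],
)

```text
time_s: 8.4
position: [0.4901, -0.0381, 0.1062]
tcp_rot: [[0.44, -0.898, -0.0], [-0.898, -0.44, 0.0], [-0.0, -0.0, -1.0]]
force: [-2.2, 0.5, 1.0]
opening: 0.005
```

```bash
python3 - <<'E'
from h import *
show()
for x in(-.115,-.105,-.0985,-.096):print(x,delta(*stud(x,.105)))
E
```

```text
8.4 [ 0.4901 -0.0381  0.1062] [ 0.44  -0.898 -0.   ] [-2.19  0.46  0.97] 0.005 [-17.5  38.5 109.2   0.   32.3  46.4]
-0.115 (array([0.02, 0.  , 0.12]), array([-0.  ,  0.01, -0.08]))
-0.105 (array([ 0.02, -1.  ,  0.12]), array([-0.  ,  0.01, -0.08]))
-0.0985 (array([ 0.02, -1.65,  0.12]), array([-0.  ,  0.01, -0.08]))
-0.096 (array([ 0.02, -1.9 ,  0.12]), array([-0.  ,  0.01, -0.08]))
```

>>> arm_command(
  targets=[
    {"offset":[0,-0.3,0],"rot":[0,0,0],"gripper":1},
    {"offset":[0,-0.6,0],"rot":[0,0,0],"gripper":1},
    {"offset":[0,-0.9,0],"rot":[0,0,0],"gripper":1},
    {"offset":[0,-1.2,0],"rot":[0,0,0],"gripper":1},
    {"offset":[0,-1.4,0],"rot":[0,0,0],"gripper":1},
    {"offset":[0,-1.5,0],"rot":[0,0,0],"gripper":1},
    {"offset":[0,-1.5,0],"rot":[0,0,0],"gripper":1},
  ],
)

```text
time_s: 9.1
position: [0.5037, -0.0316, 0.1062]
tcp_rot: [[0.44, -0.898, 0.0], [-0.898, -0.44, 0.0], [-0.0, -0.0, -1.0]]
force: [-1.1, 0.4, 0.1]
opening: 0.005
```

>>> arm_command(
  targets=[
    {"offset":[0,-0.1,0],"rot":[0,0,0],"gripper":1},
    {"offset":[0,-0.2,0],"rot":[0,0,0],"gripper":1},
    {"offset":[0,-0.2,0],"rot":[0,0,0],"gripper":1},
  ],
)

```text
time_s: 9.4
position: [0.5053, -0.0309, 0.1062]
tcp_rot: [[0.44, -0.898, -0.0], [-0.898, -0.44, 0.0], [-0.0, 0.0, -1.0]]
force: [-1.2, 0.2, 0.1]
opening: 0.006
```

>>> arm_command(
  targets=[
    {"offset":[0,-0.1,0],"rot":[0,0,0],"gripper":1},
    {"offset":[0,-0.2,0],"rot":[0,0,0],"gripper":1},
    {"offset":[0,-0.2,0],"rot":[0,0,0],"gripper":1},
  ],
)

```text
time_s: 9.7
position: [0.5058, -0.0305, 0.1062]
tcp_rot: [[0.441, -0.897, -0.003], [-0.897, -0.441, -0.001], [-0.001, 0.003, -1.0]]
force: [-4.6, -5.4, 1.7]
opening: 0.005
```

```bash
python3 - <<'E'
from h import *
show()
print(delta(*stud(-.096,.105)))
E
```

```text
9.7 [ 0.5058 -0.0305  0.1062] [ 0.441 -0.897 -0.001] [-4.65 -5.38  1.68] 0.005 [-16.1  39.1 106.9  -0.2  34.2  47.9]
(array([ 0.01, -0.16,  0.12]), array([ 0.19,  0.05, -0.02]))
```

The force rose at tool local x = -97.6 mm, which fits the stop at a travel of about 28 mm. I back off, lift, and check.

>>> arm_command(
  targets=[
    {"offset":[0,0.4,0],"rot":[0,0,0],"gripper":1},
    {"offset":[0,1.2,0],"rot":[0,0,0],"gripper":1},
    {"offset":[0,2,-1],"rot":[0,0,0],"gripper":1},
    {"offset":[0,3,-5],"rot":[0,0,0],"gripper":1},
    {"offset":[0,7,-9],"rot":[0,0,0],"gripper":1},
    {"offset":[0,11,-12],"rot":[0,0,0],"gripper":1},
    {"offset":[0,11,-12],"rot":[0,0,0],"gripper":1},
  ],
)

```text
time_s: 10.4
position: [0.4056, -0.079, 0.2292]
tcp_rot: [[0.438, -0.899, 0.002], [-0.899, -0.438, -0.002], [0.002, -0.001, -1.0]]
force: [0.2, 0.2, 0.1]
opening: 0.006
```

```bash
python3 - <<'E'
from h import *
show();r,l=model(P);S,D=snap('scene','s7'),snap('side','d7');o=[]
for c,u0,v0 in((D,215,195),(S,220,140)):
    k=8;im=cv2.resize(c['frame'][v0:v0+60,u0:u0+50,::-1],None,fx=k,fy=k,interpolation=cv2.INTER_CUBIC)
    for b,col in((.028,(255,0,0)),(.022,(0,0,255))):
        u=(proj(c,l(-.110+b,0,.056))-[u0-.5,v0-.5])*k;print(b,u,end=' ');cv2.circle(im,tuple(int(t) for t in u),2,col,-1)
    for d in(.06,0,-.06):print('knob',d,(proj(c,r(np.radians(50)+d,.088,.056))-[u0-.5,v0-.5])*k)
    o.append(im)
cv2.imwrite('pics/v7.png',np.hstack(o))
E
```

```text
10.4 [ 0.4056 -0.079   0.2292] [ 0.438 -0.899  0.002] [0.18 0.21 0.12] 0.006 [-26.6  20.5 115.3  -0.   44.1  37.4]
0.028 [193.09986763 234.83866541] 0.022 [172.01817565 244.36343484] knob 0.06 [435.28422374 -74.08188614]
knob 0 [455.56770363 -73.98305031]
knob -0.06 [475.88053555 -73.26893984]
0.028 [349.7842311  87.3943327] 0.022 [361.07074595  75.60283716] knob 0.06 [271.45479548 493.34708211]
knob 0 [253.37609473 497.50609223]
knob -0.06 [235.02172004 500.74855587]
```

View pics/v7.png

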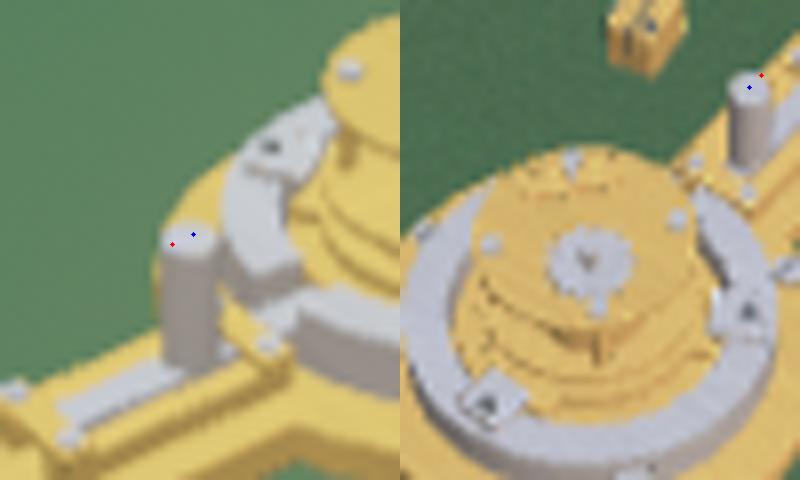

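The stud top sits on the fully-home prediction: side (190,237) against (193,235), scene (350,86) against (350,87). The bar is through the slot and nothing touches the robot, so I hand in.

```bash
python3 -c "
from h import *
ticket.hand_in();show()"
```

```text
the job is handed in; nothing more can be done
the job is handed in; nothing more can be done
```

The mount looks locked and the job is handed in, with no verdict reported. With closed fingertips I pushed the disc clockwise from about 1.13 rad to about 0.01 rad. I then pushed the bar by its stud through the slot until it met its stop, and withdrew clear.

**Last checks:**
- **Bar:** the stud top lay within 3 enlarged pixels of the fully-home position in both cameras, a travel of about 27 to 28 mm. The force rose to about 7 N at the stop.
- **Disc:** the slot edges matched the lined-up prediction to about 0.01 to 0.015 rad before I pushed the bar. I did not measure the angle again afterwards, but the bar in the slot holds it within about 0.03 rad.
- **Forces:** the wrist readings at the end of each move stayed under about 8 N. The robot touched nothing when I handed in, at 10.4 s of the 64 s.
- **Movement and bystanders:** the movement looked seated in the last picture. The tray, leader, block and oiler stand were never approached at their height, but I did not measure their positions again.

**Disagreements:** pushing contact came about 2 mm earlier than I calculated. One crop was mis-scaled and unusable, so I reread the angle from another picture.

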